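# Stop the vibrating table and free the mould box's swing bolt

## Robot

A 6-joint arm with a two-finger parallel gripper is mounted at the origin on the work surface. World frame = base frame: x ahead of the robot, y to its left, z up, the work surface at z = 0. Lengths are in mm, angles in rad, forces in N, time in s.
With the tool pointing down it reaches from about 300 to 875 mm from the base axis. Payload 6.4 kg.
Tool frame: the origin (TCP) lies on the centre line of the jaws, within the pads' length; the fingertips stand 19 mm ahead of it and the grasp point (between the pads) is the TCP; z points along the fingers, y is the line along which they close (so a half turn about z gives the same grasp; the last joint's range is limited). The gripper opens to 88 mm and grips with 3 to 60 N. Pads are 18 mm wide; open, the fingers measure 123 mm over their backs; the gripper's body (75 mm by 187 mm) begins 45 mm behind the grasp point.
Start: joints at [-1.445, 0.181, 1.607, -0, 1.354, -0.206], TCP at [187.32, -543.647, 226.514] pointing down, gripper open.
Joint ranges: [-2.99, 2.99], [-0.89, 2.07], [0.3, 2.58], [-1.14, 4.28], [0, 2.63], [-3.12, 3.12]. Speed limits (rad/s): [2.57, 2.57, 3.01, 3.14, 3.14, 3.14].

## Interface

Orientations are given as a rotation vector (axis times angle).
In Python, from bench import * gives the robot as it stands.
- The arm moves only by the tool play_rows, never from a script. Its argument "plan" is text: rows parted by semicolons, each of 5 numbers parted by spaces: the opening, from 0 (shut) to 1 (fully open), then the shift along the tool's x, y, z scaled (see below), then the turn about the tool's z scaled (see below). In form: gripper x y z spin; .... A call has 1 to 20 rows; each row shifts and turns the commanded pose from where the row before left it, along the tool's axes as they then stand; what a row does not reach is not made up. The controller multiplies each number of a shift by 10 cm and each number of a turn by 30 degrees. A row lasts 1/8 s, in which the tool goes at most 62.5 mm and 10.7 degrees, less where a joint would pass 70% of its speed; a pose out of reach is approached as far as the arm can. A call with a number of a shift or a turn outside -1 to 1 is refused whole. A call with a gripper value outside its range is refused whole. The fingers move at their own pace and stop on an object; the grip force is fixed at half the most. Time passes only in rows, so rows that do not move let the fingers close. It gives the time, the measured TCP pose, the force, the opening and the grip force at its end, in the units of the state.
- get_obs(): the state, without advancing time (a new reading comes with each control period).
- camera(name): name is "scene" or "top" or "wrist"; returns a dict with "pixels" (420x560x3 uint8, red, green, blue), "intrinsics" (3x3 intrinsics, pixels), "world_to_cam" (4x4, takes a point from world to camera coordinates). Camera axes: x right, y down, z forward; pixel columns grow to the right and rows downward; lengths in mm; the calibration is good to about 2 mm. A picture is of the moment at which its call begins. There is no depth.
- sign_off(): hands the job in; it is judged then, once.
Trained networks look in the newest picture that a camera, given by its name, has taken for a name from the list of things; names that differ only in an ending like _2 or _b are one class to them, and where a whole thing is asked for, a point or a joint stands for the part that bears it (a point fixed in the world has none). Each returns a list of dicts, best first, with "p" (0 to 1); they miss things now and then, are a little off and sometimes report something else, mostly with a low value. They report only what shows in the picture. A call takes as long as a camera call.
- find_in(camera, query): "location" ([column, row] in pixels, amid what is visible of it).
- silhouettes(camera, query): "pixels" (420x560 bool, what is visible of it) and "location" ([column, row] in pixels, amid what is visible of it).
The state is a dict: "t": time; "joint_positions": joint angles; "joint_vel": joint speeds; "joint_torque": joint torques, N m; "tcp_pos": TCP position; "eef_rot": TCP orientation; "wrist_force": force on the tool from outside, world axes, zero at the start; "wrist_torque": the same for the moment, N m; "grip_width": opening from 0.0 (shut) to 1.0 (fully open); "gripper_force": force on a finger pad.
Only numpy, scipy, OpenCV 4.12 (cv2) and the standard library are available. Lean on these libraries where they do the work, as an engineer would, in place of code of your own. Each camera call takes 0.05 s, during which the arm holds its last target. There are 200 camera calls.

## Task

The mould in the box has been shaken enough. First stop the vibrating table: press the square key of the key bank fully down, so that it stays down and the round key pops up, without pressing any other key. Then loosen the wing nut on the mould box by about a quarter turn anticlockwise and swing its bolt out of the slotted lug, right over to the outside, leaving the brush and the tin where they are.

Things in the scene. Friction and masses are not known exactly. Their poses are not given: they have to be found in the camera images.
- bank: grey key bank fixed on the bench, left or right of the mould box, 120 (x) x 280 (y) x 60 mm high; origin under its centre, z up. Four black keys stand in a row along its y axis, 58 mm apart (y = -87, -29, 29, 87 mm, x = 0), in an order that differs each time. Interlock: pressing one key home latches it and frees the key that was down, which springs up.
- key_square (a joint): the stop key, square cap 36 x 36 x 10 mm: how far it is down in m, 0 up, 0.013 at its hard stop. Pressed beyond about 0.0115 it latches and stays at about 0.011 when let go; pressed less, it springs back. On the way (at about 0.005) it frees the key that was down. It takes about 1.5 N at first, up to about 4 N; at the hard stop the force rises steeply.
- key_round (a joint): the run key, round cap 38 mm across: travel in m as for key_square. It is latched down (about 0.011) at the start, so its cap lies 11 mm lower than the others.
- key_bar (a joint): key with a plain narrow cap, 44 mm along the bank's x and 14 mm along its y: travel in m as for key_square; up at the start and to be left alone
- key_cross (a joint): key with a cross-shaped cap, 44 x 40 mm with arms 14 mm wide: travel in m as for key_square; up at the start and to be left alone
- key_square_top (a point): centre of the top face of the square cap, moving with it: 86 mm above the bench when up, 73 mm at the hard stop; z up
- key_round_top (a point): centre of the top face of the round cap, moving with it
- key_bar_top (a point): centre of the top face of the narrow cap, moving with it
- key_cross_top (a point): centre of the top face of the cross cap, moving with it
- mould_box: steel mould box with a dark slotted cover on a bed plate, fixed on the bench; origin on the bench straight below the upright swing bolt. The box lies to its +x side: bed from x = -10 to 240 mm, y = +-105 mm, 14 mm high; box and cover from x = 30 to 195 mm, y = +-85 mm, top 100 mm high, a cover hinge behind it to x = 205 mm.
- bolt_hinge (a point): axis of the swing bolt's hinge, 40 mm above the bench, below the lug; axes as mould_box (the hinge axis is along y)
- bolt (a joint): swing of the bolt in rad: 0 upright in the lug, grows as its top swings to the mould box's -x side (away from the box), 1.5 at its stop, nearly level. Light; beyond about 0.2 rad it falls outward by itself. It cannot swing out while the nut is tight.
- nut (a joint): turn of the wing nut in rad: 0 tight, grows anticlockwise seen from above (loosening), stop at 1.6; starts between 0 and 0.15. It climbs 5.7 mm for each rad (steep quick-action thread) and clears the lips from about 1.0 rad; it takes about 0.1 Nm and stays where it is left.
- nut_grip (a point): on the bolt's axis at the height to grip the wings; moves and turns with the nut; 128 mm above the bench when tight. The wings form one flat upright blade, 52 mm along this point's x (the mould box's x when tight), 10 mm thick along its y, reaching 11 mm above this point; 19 mm below it is the top of the hub, 20 mm across, and then a 27 mm flange. z points up the bolt.
- brush: hand brush lying on the bench between the bank and the mould box, towards the robot; bystander
- tin: dark steel tin, 72 mm across and 100 mm high, standing to the side; bystander
- lug (a point): centre of the slotted lug's top where the bolt stands, 100 mm above the bench; axes as mould_box. The lug is 51 mm wide (y) with a 15 mm slot open to -x, and reaches from x = -20 mm to the cover. Two lips, 3.5 mm high, on its outer end hold in the tight nut's flange.

How it is judged:
By the outcome, as a careful person would: the job done as asked, in the order asked, and still so for the second after the job is handed in, with the robot touching nothing.
It also fails if it takes over 61 s, if anything falls off the work surface, if the arm or the gripper's body presses on something with over 40 N, if the wrist force passes 120 N, or if a joint passes its speed limit or range.

## Working session

There is one attempt and no reset: what is moved stays moved. The work goes in short steps, Python scripts to look and compute and a tool call to move; the robot and the scene stay as the last step left them, time stands still between calls to the robot, and variables do not carry over. Pictures are saved under pics/ and viewed, at most 11 in all, crops included, and the job is handed in when it is done.

Besides the shell and the picture viewer there is one more tool, called after "Emit:" as name(argument=value, ...) on one line, values as JSON. play_rows: Moves the arm, as the interface text tells. Shifts and turns lie within -1 to 1; 1 stands for 10 cm of shift or 30 degrees of turn. Its arguments: {"type":"object","properties":{"plan":{"type":"string"}},"required":["plan"]}

```bash
mkdir -p pics
cat > h.py <<'E'
from bench import *
import numpy as np, cv2
from scipy.spatial.transform import Rotation as R
def ray(c,px):
    K=np.array(c["intrinsics"]);T=np.array(c["world_to_cam"])
    d=T[:3,:3].T@np.linalg.inv(K)@np.array([px[0],px[1],1.]);o=-T[:3,:3].T@T[:3,3]
    return o,d
def atz(c,px,z):
    o,d=ray(c,px);return o+d*(z-o[2])/d[2]
def proj(c,p):
    T=np.array(c["world_to_cam"]);q=np.array(c["intrinsics"])@(T[:3,:3]@np.array(p,float)+T[:3,3]);return q[:2]/q[2]
E
python3 - <<'E'
from h import *
hs=dict(bank=60,key_square_top=86,key_round_top=75,key_bar_top=86,key_cross_top=86,mould_box=100,nut_grip=128,lug=100,brush=10,tin=100)
for n in("top","scene"):
    c=camera(n);cv2.imwrite(f"pics/{n}0.png",c["pixels"][:,:,::-1])
    for k,z in hs.items():
        try:
            for f in find_in(n,k)[:2]: print(n,k,round(f["p"],2),np.round(f["location"],1),np.round(atz(c,f["location"],z),0))
        except Exception as e: print(n,k,e)
o=get_obs();print(o["t"],o["tcp_pos"],R.from_rotvec(o["eef_rot"]).as_matrix().round(3),o["grip_width"])
E
```

```text
top bank 0.58 [223.4 197.1] [557. 233.  60.]
top bank 0.44 [260.8 187.8] [582. 132.  60.]
top key_square_top 0.76 [236.1 194.5] [560. 196.  86.]
top key_square_top 0.56 [307.7 227.4] [475.   8.  86.]
top key_round_top 0.62 [212.7 193.5] [564. 259.  75.]
top key_cross_top 0.71 [417.3 218.2] [ 499. -276.   86.]
top key_cross_top 0.63 [258.5 190.9] [570. 137.  86.]
top mould_box 0.67 [401.7 176.6] [ 606. -235.  100.]
top nut_grip 0.74 [418.9 216.8] [ 500. -267.  128.]
top lug 0.69 [405.9 177.1] [ 605. -245.  100.]
top brush 0.82 [306.1 230. ] [471.   9.  10.]
top tin 0.7 [217.8 196. ] [555. 241. 100.]
top tin 0.65 [261.5 189.1] [573. 128. 100.]
scene bank 0.55 [304.4 284.6] [575. 244.  60.]
scene key_square_top 0.58 [293.  257.3] [565. 184.  86.]
scene key_round_top 0.47 [308.2 279.4] [565. 243.  75.]
scene key_bar_top 0.45 [331.7 297.5] [552. 308.  86.]
scene nut_grip 0.62 [208.6 109.9] [ 515. -268.  128.]
scene lug 0.85 [179.1 150.3] [ 635. -216.  100.]
scene brush 0.75 [278.  197.3] [476.  -5.  10.]
scene brush 0.56 [181.5 147.6] [ 606. -291.   10.]
scene tin 0.66 [400.7 357.9] [520. 488. 100.]
1.1 [ 187.34257765 -543.63596947  226.52273898] [[ 0.945  0.326  0.   ]
 [ 0.326 -0.945  0.   ]
 [ 0.     0.    -1.   ]] 1.0035458519172848
```

View pictures.

View pics/top0.png

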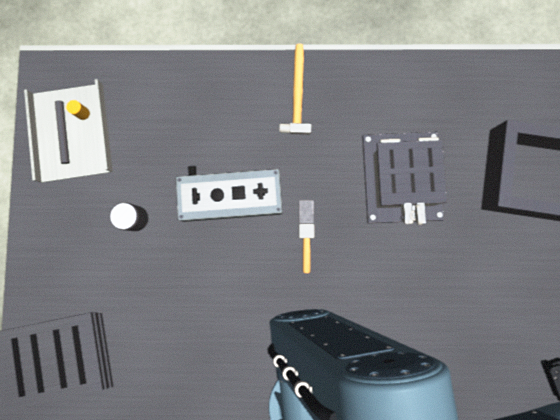

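View pics/scene0.png

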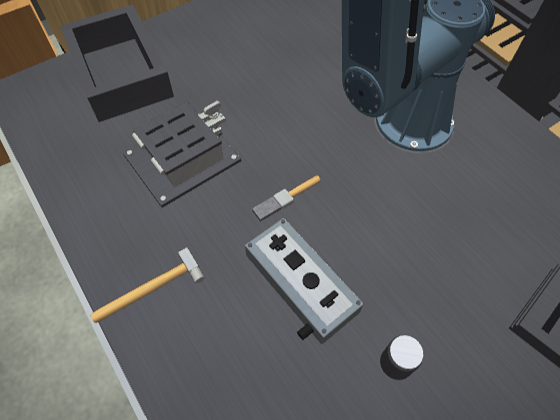

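Run:
```python
from h import *
c=camera("top");g=cv2.cvtColor(c["pixels"],cv2.COLOR_RGB2GRAY)
s=camera("scene");gs=cv2.cvtColor(s["pixels"],cv2.COLOR_RGB2GRAY)
for n,cc,gg,w in(("top",c,g,(180,175,275,212)),("scene",s,gs,(255,228,350,318))):
    x0,y0,x1,y1=w;m=(gg[y0:y1,x0:x1]<90).astype(np.uint8)
    k,_,st,ce=cv2.connectedComponentsWithStats(m)
    for i in range(1,k):
        if 50<st[i,4]<500: p=ce[i]+[x0,y0];print(n,p.round(1),st[i,4],atz(cc,p,84).round(1))
a=cv2.resize(c["pixels"][120:235,350:460],None,fx=5,fy=5,interpolation=cv2.INTER_CUBIC)
b=cv2.resize(s["pixels"][85:175,150:250],None,fx=2.4,fy=6.388,interpolation=cv2.INTER_CUBIC)
b=cv2.resize(s["pixels"][85:200,180:230],None,fx=5,fy=5,interpolation=cv2.INTER_CUBIC)
cv2.imwrite("pics/crop1.png",np.hstack([a,b])[:,:,::-1])
```

```text
top [260.1 190.9] 98 [570.3 132.8  84. ]
top [238.2 192.4] 141 [566.4 190.5  84. ]
top [195. 196.] 74 [556.7 303.9  84. ]
top [216.6 194.5] 121 [560.6 247.1  84. ]
scene [277.9 242.2] 195 [571.4 132.9  84. ]
scene [294.2 259.6] 242 [565.9 189.4  84. ]
scene [278.5 289.9] 455 [635.4 228.6  84. ]
scene [310.6 280.4] 210 [565.  250.3  84. ]
scene [328.7 299.3] 163 [558.6 307.1  84. ]
```

View pics/crop1.png

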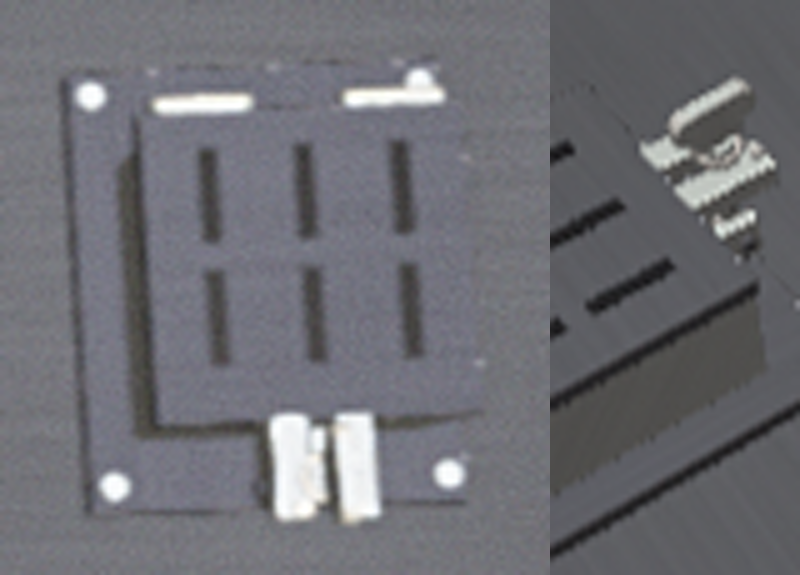

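The nets' bar/round/square/cross order agrees with the pictures. In the top view the square key is at (238,192), which is about (566,190). The nut blade is near (419,215). I'll go above the key with the gripper shut.

Emit:
play_rows(plan="0 0.4 -0.38 0 0;0 0.4 -0.38 0 0;0 0.4 -0.38 0 0;0 0.4 -0.38 0 0;0 0.4 -0.38 0 0;0 0.4 -0.38 0 0;0 0.4 -0.38 0 0;0 0.4 -0.38 0 0;0 0.4 -0.38 0 0;0 0.4 -0.38 0 0;0 0.4 -0.38 0 0;0 0.4 -0.38 0 0;0 0.4 -0.38 0 0;0 0.4 -0.38 0 0;0 0.37 -0.38 0 0;0 0 0 0 0;0 0 0 0 0")

```text
t: 3.32
tcp_pos: [565.7, 189.5, 226.1]
eef_rot: [3.098, 0.52, -0.002]
wrist_force: [-0.8, 0.3, 0.3]
grip_width: 0.002
gripper_force: 0.0
```

```bash
cat > k.py <<'E'
from h import *
c=camera("wrist");cv2.imwrite("pics/w1.png",c["pixels"][:,:,::-1])
o=get_obs();print(o["t"],o["tcp_pos"],R.from_rotvec(o["eef_rot"]).as_matrix().round(3),o["joint_positions"])
T=np.array(c["world_to_cam"]);print("cam",-T[:3,:3].T@T[:3,3])
for k in("key_square_top","key_cross_top","key_bar_top","key_round_top"):
    for f in find_in("wrist",k)[:2]: print(k,f["p"],f["location"],atz(c,f["location"],75 if "round" in k else 86).round(1))
E
python3 k.py
```

```text
3.375 [565.6795915  188.96903834 226.31992286] [[ 0.946  0.325 -0.001]
 [ 0.325 -0.946 -0.   ]
 [-0.001  0.    -1.   ]] [ 1.23800464e-01  2.28548368e-01  1.55088258e+00 -4.10096018e-04
  1.36286963e+00  1.36330784e+00]
cam [643.73505683 215.75751858 383.30530181]
key_square_top 0.96 [282.1, 183.2] [568. 192.  86.]
key_cross_top 0.75 [346.7, 196.4] [575.1 134.8  86. ]
key_bar_top 0.55 [151.1, 147.8] [561.3 305.4  86. ]
key_round_top 0.64 [221.8, 162.5] [565.8 247.2  75. ]
```

View pics/w1.png

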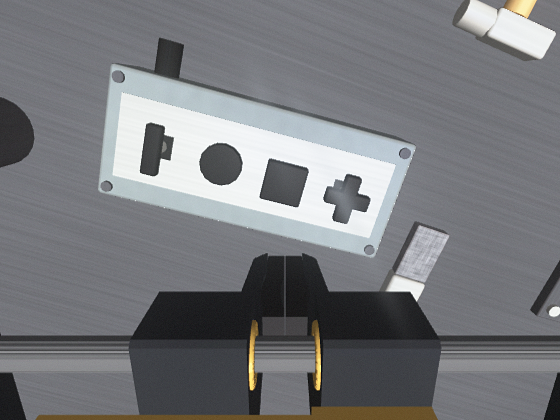

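Wrist picture: the square cap is at (283,183), near (568,192), so the fingers are almost above it. I'll nudge over and descend.

Emit:
play_rows(plan="0 0.025 -0.02 0.3 0;0 0 0 0.3 0;0 0 0 0.3 0;0 0 0 0.2 0;0 0 0 0.08 0;0 0 0 0.06 0;0 0 0 0.05 0;0 0 0 0.04 0;0 0 0 0 0;0 0 0 0 0")

```text
t: 4.82
tcp_pos: [568.0, 192.5, 93.8]
eef_rot: [3.098, 0.519, 0.001]
wrist_force: [0.9, 0.1, -0.4]
grip_width: 0.004
gripper_force: 0.0
```

Emit:
play_rows(plan="0 0 0 0.01 0;0 0 0 0.01 0;0 0 0 0 0;0 0 0 0 0")

```text
t: 5.32
tcp_pos: [567.8, 192.4, 91.5]
eef_rot: [3.098, 0.519, 0.0]
wrist_force: [0.2, 0.9, 0.1]
grip_width: 0.004
gripper_force: 0.0
```

Run:
```python
from h import *
c=camera("scene");o=get_obs();print(o["t"],o["tcp_pos"],o["wrist_force"],o["wrist_torque"])
for k in("key_square_top","key_round_top"):
    print([(f["p"],f["location"]) for f in find_in("scene",k)[:2]])
cv2.imwrite("pics/s1.png",cv2.resize(c["pixels"][180:340,230:390],None,fx=3.5,fy=3.5,interpolation=cv2.INTER_CUBIC)[:,:,::-1])
```

```text
5.375 [567.82200002 192.44619829  91.53315377] [ 0.06984718 -0.71239214  0.32107955] [-0.01573964  0.00643424  0.04405424]
[]
[(0.71, [209.6, 109.2]), (0.68, [310.1, 280.8])]
```

View pics/s1.png

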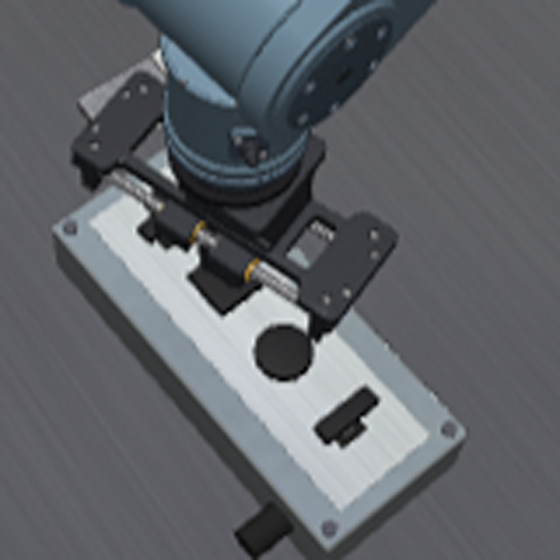

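No contact yet and the round key is still down, so I'll continue gently.

Emit:
play_rows(plan="0 0 0 0.02 0;0 0 0 0.01 0;0 0 0 0 0")

```text
t: 5.85
tcp_pos: [567.7, 192.4, 88.3]
eef_rot: [-3.098, -0.519, 0.001]
wrist_force: [0.4, 0.3, 0.1]
grip_width: 0.005
gripper_force: 0.0
```

Run:
```python
from h import *
c=camera("wrist");o=get_obs();print(o["t"],o["tcp_pos"],o["wrist_force"],o["joint_torque"])
print(proj(c,np.array(o["tcp_pos"])-[0,0,19]),proj(c,o["tcp_pos"]))
for z in(86,75): print(z,proj(c,[568,192,z]))
cv2.imwrite("pics/w2.png",c["pixels"][:,:,::-1])
```

```text
5.9 [567.71606712 192.44186858  88.4018078 ] [-0.20315012 -0.61504824  0.24250562] [-1.92649662e-03 -4.91522169e+01 -2.98527145e+01  2.64634931e-02
 -7.18395249e-02 -4.15091654e-05]
[283.47769346 246.19980674] [283.3537958  262.64484574]
86 [284.39489617 260.1556554 ]
75 [284.41077177 250.50178954]
```

View pics/w2.png

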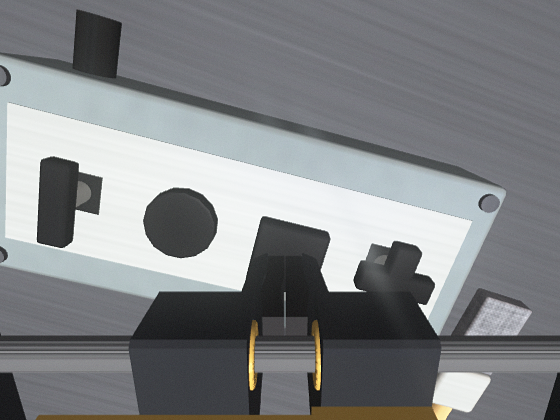

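Emit:
play_rows(plan="0 0 0 0.02 0;0 0 0 0.02 0;0 0 0 0 0")

```text
t: 6.28
tcp_pos: [567.6, 192.4, 84.2]
eef_rot: [-3.098, -0.519, 0.001]
wrist_force: [-0.3, -1.1, -0.5]
grip_width: 0.004
gripper_force: 0.0
```

Emit:
play_rows(plan="0 0 0 0.02 0;0 0 0 0 0")

```text
t: 6.52
tcp_pos: [567.7, 192.4, 82.3]
eef_rot: [-3.098, -0.519, 0.001]
wrist_force: [1.2, -0.2, 0.4]
grip_width: 0.003
gripper_force: 0.0
```

Emit:
play_rows(plan="0 0 0 0.02 0;0 0 0 0 0")

```text
t: 6.78
tcp_pos: [567.7, 192.4, 80.3]
eef_rot: [-3.098, -0.519, 0.0]
wrist_force: [1.2, -0.6, -0.5]
grip_width: 0.004
gripper_force: 0.0
```

Run:
```python
from h import *
c=camera("wrist");o=get_obs();print(o["t"],o["tcp_pos"],o["wrist_force"],o["wrist_torque"])
a=.073;u=np.array([np.cos(a),np.sin(a),0]);v=np.array([-np.sin(a),np.cos(a),0])
for z in(86,80,73): print(z,[proj(c,np.array([567.5,191.5,z])+18*(s*u+t*v)).round(0).tolist() for s,t in((1,1),(1,-1),(-1,-1),(-1,1))])
s=camera("scene")
cv2.imwrite("pics/w3.png",np.hstack([cv2.resize(c["pixels"][160:300,130:460],None,fx=1.5,fy=3,interpolation=1)[:,:,::-1],cv2.resize(s["pixels"][220:325,245:350],None,fx=2.8,fy=4,interpolation=1)[:,:,::-1]]))
```

```text
6.825 [567.71322562 192.39789747  80.38969175] [ 0.77891962 -0.4782006  -0.27593541] [ 0.02542352  0.00233955 -0.01849158]
86 [[257.0, 226.0], [332.0, 245.0], [311.0, 309.0], [240.0, 292.0]]
80 [[258.0, 222.0], [331.0, 239.0], [310.0, 302.0], [241.0, 286.0]]
73 [[259.0, 216.0], [329.0, 234.0], [309.0, 294.0], [243.0, 279.0]]
```

View pics/w3.png

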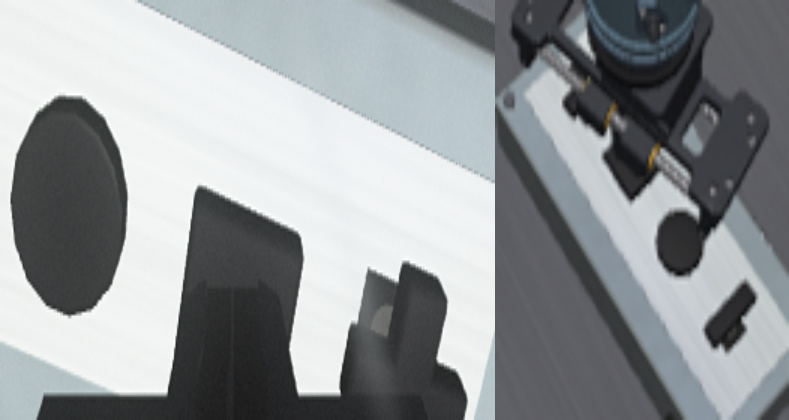

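The cap still looks up and there's no contact: in this view the tips end higher than the numbers suggest. I'll keep descending and watch the force.

Emit:
play_rows(plan="0 0 0 0.02 0;0 0 0 0 0")

```text
t: 7.12
tcp_pos: [567.7, 192.4, 78.3]
eef_rot: [-3.098, -0.519, 0.0]
wrist_force: [0.8, -0.1, -0.3]
grip_width: 0.008
gripper_force: 0.0
```

Emit:
play_rows(plan="0 0 0 0.02 0;0 0 0 0 0")

```text
t: 7.38
tcp_pos: [567.6, 192.4, 76.3]
eef_rot: [-3.098, -0.519, 0.001]
wrist_force: [-0.3, 0.2, -0.0]
grip_width: 0.008
gripper_force: 0.0
```

Emit:
play_rows(plan="0 0 0 0.02 0;0 0 0 0 0")

```text
t: 7.62
tcp_pos: [567.8, 192.4, 74.4]
eef_rot: [3.098, 0.519, -0.0]
wrist_force: [0.6, 0.4, -0.2]
grip_width: 0.003
gripper_force: 0.0
```

Emit:
play_rows(plan="0 0 0 0.02 0;0 0 0 0 0")

```text
t: 7.88
tcp_pos: [567.9, 192.5, 72.7]
eef_rot: [3.098, 0.519, 0.0]
wrist_force: [-0.2, 0.2, 2.4]
grip_width: 0.006
gripper_force: 1.0
```

Contact. Pressing on.

Emit:
play_rows(plan="0 0 0 0.03 0;0 0 0 0.03 0;0 0 0 0 0")

```text
t: 8.25
tcp_pos: [567.9, 192.4, 66.2]
eef_rot: [-3.098, -0.519, -0.0]
wrist_force: [-0.2, 0.0, 2.3]
grip_width: 0.005
gripper_force: 0.8
```

Emit:
play_rows(plan="0 0 0 0.03 0;0 0 0 0 0")

```text
t: 8.5
tcp_pos: [567.8, 192.5, 63.3]
eef_rot: [-3.098, -0.519, -0.0]
wrist_force: [0.9, -0.5, 1.7]
grip_width: 0.001
gripper_force: 1.0
```

Emit:
play_rows(plan="0 0 0 0.015 0;0 0 0 0 0")

```text
t: 8.75
tcp_pos: [567.9, 192.4, 62.0]
eef_rot: [3.098, 0.519, 0.0]
wrist_force: [-0.2, -0.4, 2.5]
grip_width: 0.009
gripper_force: 1.2
```

Emit:
play_rows(plan="0 0 0 0.01 0;0 0 0 0 0")

```text
t: 9.0
tcp_pos: [567.9, 192.5, 61.2]
eef_rot: [3.098, 0.519, 0.0]
wrist_force: [0.2, 1.1, 4.6]
grip_width: 0.007
gripper_force: 2.0
```

Emit:
play_rows(plan="0 0 0 0.01 0;0 0 0 0 0")

```text
t: 9.25
tcp_pos: [568.0, 192.5, 61.1]
eef_rot: [3.098, 0.519, 0.001]
wrist_force: [-3.6, -1.0, 10.6]
grip_width: 0.005
gripper_force: 5.3
```

Emit:
play_rows(plan="0 0 0 0.01 0;0 0 0 0 0")

```text
t: 9.5
tcp_pos: [568.1, 192.5, 61.0]
eef_rot: [3.098, 0.519, 0.001]
wrist_force: [-6.8, -1.2, 16.7]
grip_width: 0.005
gripper_force: 8.4
```

Hard stop reached (16.7 N). I'll lift, go over the nut and check both.

Emit:
play_rows(plan="0 0 0 -0.2 0;0 0 0 -0.5 0;0 0 0 -0.5 0;0 0 0 -0.5 0;1 -0.2 0.42 0 0;1 -0.2 0.42 0 0;1 -0.2 0.42 0 0;1 -0.2 0.42 0 0;1 -0.2 0.42 0 0;1 -0.2 0.42 0 0;1 -0.2 0.42 0 0;1 -0.2 0.42 0 0;1 -0.23 0.4 0 0;1 -0.23 0.4 0 0;1 0 0 0 0;1 0 0 0 0")

```text
t: 11.5
tcp_pos: [508.4, -267.5, 228.9]
eef_rot: [-3.098, -0.518, 0.0]
wrist_force: [-0.0, 0.3, -0.7]
grip_width: 0.998
gripper_force: 0.0
```

Run:
```python
from h import *
c=camera("wrist");o=get_obs();print(o["t"],o["tcp_pos"],R.from_rotvec(o["eef_rot"]).as_matrix().round(3)[:2,:2].tolist(),o["grip_width"],o["joint_positions"])
for k,z in(("nut_grip",128),("lug",100),("bolt",128)):
    for f in find_in("wrist",k)[:2]: print(k,f["p"],f["location"],atz(c,f["location"],z).round(1))
s=camera("scene")
for k in("key_square_top","key_round_top"):
    for f in find_in("scene",k)[:2]: print(k,f["p"],f["location"],atz(s,f["location"],86 if "round" in k else 75).round(1))
cv2.imwrite("pics/w4.png",np.hstack([c["pixels"],cv2.resize(s["pixels"][220:325,245:350],(230,420),interpolation=1)])[:,:,::-1])
np.savez("w4.npz",p=c["pixels"],K=c["intrinsics"],T=c["world_to_cam"])
```

```text
11.55 [ 508.62123246 -266.9868846   228.98588985] [[0.945, 0.326], [0.326, -0.945]] 1.001961093188076 [-6.90170605e-01  1.77675796e-01  1.60552682e+00  4.41390189e-04
  1.35889165e+00  5.48147481e-01]
nut_grip 0.98 [282.5, 196.1] [ 511.3 -265.4  128. ]
lug 0.97 [313.6, 91.1] [ 590.5 -263.4  100. ]
key_square_top 0.62 [294.9, 260.1] [562.6 188.2  75. ]
key_round_top 0.59 [310.3, 279.6] [565.  249.1  86. ]
```

View pics/w4.png

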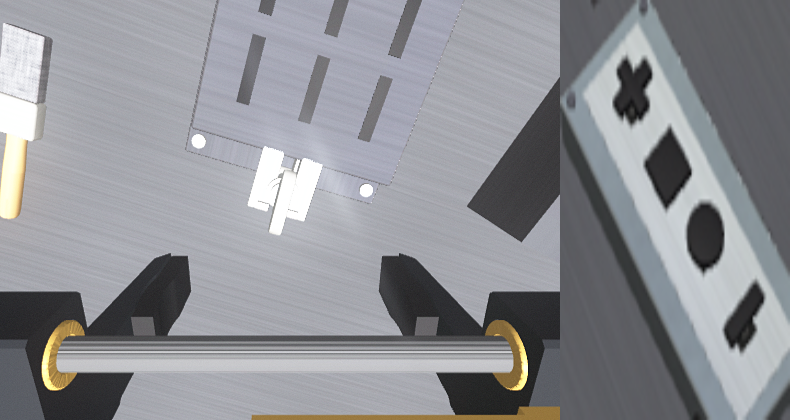

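```bash
cat > nut.py <<'E'
from h import *
from scipy.optimize import minimize
def hull(c,x,y,a,h,pts):
    r=np.array([[np.cos(a),-np.sin(a)],[np.sin(a),np.cos(a)]])
    P=[proj(c,[*(r@[u,v]+[x,y]),z+h]) for u,v,z in pts]
    return cv2.convexHull(np.array(P,np.float32))
blade=[(u,v,z) for u in(-26,26) for v in(-5,5) for z in(112,139)]
hub=[(10*np.cos(t),10*np.sin(t),z) for t in np.linspace(0,6.28,16) for z in(100,109)]
fl=[(13.5*np.cos(t),13.5*np.sin(t),z) for t in np.linspace(0,6.28,16) for z in(100,104)]
def model(c,x,y,a,h):
    S=4;m=np.zeros((420*S,560*S),np.uint8)
    for p in(blade,hub,fl): cv2.fillConvexPoly(m,((hull(c,x,y,a,h,p)+.5)*S).round().astype(np.int32),1)
    return cv2.resize(m.astype(np.float32),(560,420),interpolation=cv2.INTER_AREA)
def fit(c,mask,x0,a0s,h=0):
    best=None
    for a0 in a0s:
        f=lambda q:-(lambda m:np.minimum(m,mask).sum()/np.maximum(m,mask).sum())(model(c,q[0],q[1],q[2]/50,h))
        s=np.array([x0[0],x0[1],a0*50]);r=minimize(f,s,method="Nelder-Mead",options=dict(initial_simplex=np.vstack([s,s+np.eye(3)*5]),maxiter=80,xatol=.1))
        if best is None or r.fun<best.fun: best=r
    return best.x[0],best.x[1],best.x[2]/50,best.fun
E
python3 - <<'E'
from nut import *
c=camera("wrist");m=silhouettes("wrist","nut_grip")[0];print(m["p"],m["pixels"].sum())
print(fit(c,m["pixels"].astype(float),(511,-266),(0,.1,.2)))
s=camera("scene");gg=cv2.cvtColor(s["pixels"],cv2.COLOR_RGB2GRAY);x0,y0,x1,y1=255,228,350,318
k,_,st,ce=cv2.connectedComponentsWithStats((gg[y0:y1,x0:x1]<90).astype(np.uint8))
for i in range(1,k):
    if 50<st[i,4]<500: print(ce[i]+[x0,y0],st[i,4])
print(proj(s,[568,192,86]),proj(s,[568,192,75]))
im=cv2.resize(c["pixels"][130:250,230:340],None,fx=5,fy=5,interpolation=1)
e=cv2.resize((m["pixels"][130:250,230:340]*255).astype(np.uint8),None,fx=2,fy=5)
cv2.imwrite("pics/w5.png",np.hstack([im,cv2.merge([e,e,e])])[:,:,::-1])
E
```

```text
0.86 1410
(np.float64(506.76639322715675), np.float64(-266.12287052839196), np.float64(0.09191133686028302), np.float64(-0.8562931619496228))
[277.87244898 242.2755102 ] 196
[293.92887029 261.56903766] 239
[278.60706402 289.9580574 ] 453
[310.94545455 278.62272727] 220
[328.73913043 299.23602484] 161
[294.08157181 260.60058458] [293.94048406 262.62350332]
```

View pics/w5.png

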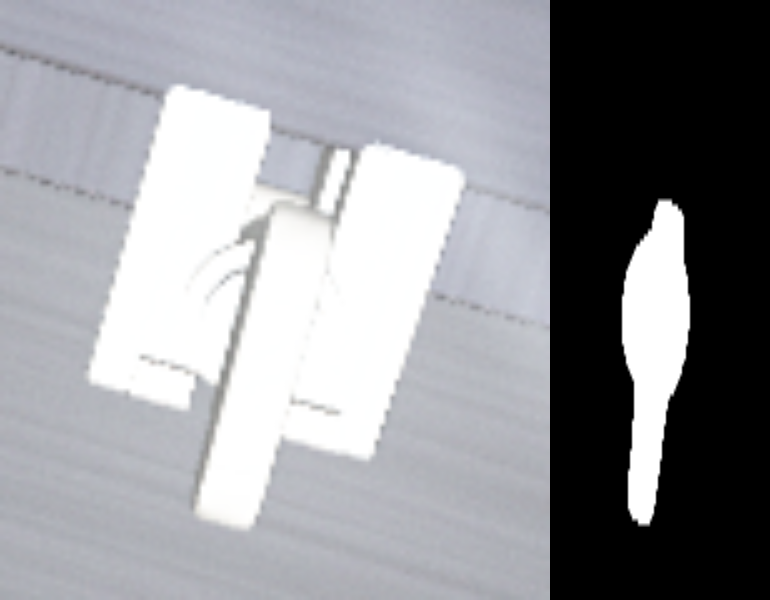

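Keys confirmed: the square moved 2 px down in the image and the round 2 px up. The blade's top face runs from px (290,172) to (276,234). Checking that against the fit.

Run:
```python
from h import *
d=np.load("w4.npz");c=dict(intrinsics=d["K"],world_to_cam=d["T"])
a=atz(c,(290,172),139);b=atz(c,(275.6,234),139);print(a,b,(a+b)/2,np.arctan2((a-b)[1],(a-b)[0]),np.linalg.norm(a-b))
# lug sides (both edges at z=100): left piece left edge, right piece right edge
for p,q in(((265,148),(249,206)),((322.5,165),(304.5,221))):
    p,q=[atz(c,[u-.0,v],100) for u,v in(p,q)];print(p,q,np.arctan2((p-q)[1],(p-q)[0]))
```

```text
[ 533.16540658 -263.61152475  139.        ] [ 484.62523464 -269.04646938  139.        ] [ 508.89532061 -266.32899707  139.        ] 0.11150355316773128 48.84349409217337
[ 536.88982117 -241.56982972  100.        ] [ 485.64358904 -243.89295148  100.        ] 0.04530152278400574
[ 538.90594748 -290.27316988  100.        ] [ 488.13232587 -293.05289507  100.        ] 0.054692828402726844
```

Emit:
play_rows(plan="1 0 -0.01 0 0.22;1 0 0 0 0.22;1 0 0 0.4 0;1 0 0 0.4 0;1 0 0 0.3 0;1 0 0 0.1 0;1 0 0 0 0")

```text
t: 12.88
tcp_pos: [508.2, -267.0, 109.0]
eef_rot: [-3.137, -0.159, 0.001]
wrist_force: [0.4, -0.7, -0.1]
grip_width: 1.002
gripper_force: 0.0
```

Emit:
play_rows(plan="1 0 0 0.05 0;1 0 0 0.035 0;0.25 0 0 0 0;0.25 0 0 0 0;0.25 0 0 0 0;0.25 0 0 0 0;0.25 0 0 0 0")

```text
t: 13.75
tcp_pos: [508.2, -267.0, 100.5]
eef_rot: [3.138, 0.159, 0.0]
wrist_force: [0.3, -0.1, -0.3]
grip_width: 0.457
gripper_force: 0.0
```

Run:
```python
from h import *
c=camera("wrist");o=get_obs();r=R.from_rotvec(o["eef_rot"]).as_matrix();print(o["t"],o["tcp_pos"],np.degrees(np.arctan2(r[1,1],r[0,1])),o["grip_width"],o["wrist_force"],o["joint_positions"][5])
print([(f["p"],f["location"]) for f in find_in("wrist","nut_grip")[:2]],proj(c,[508,-266.2,128]))
cv2.imwrite("pics/w6.png",c["pixels"][:,:,::-1])
```

```text
13.8 [ 508.21799867 -267.01850392  100.5187294 ] -84.18945117760978 0.4131282368655099 [ 0.08184204  0.64107947 -0.62118808] 0.7789369272116793
[(0.87, [284.2, 274.8])] [281.29415994 293.98837076]
```

View pics/w6.png

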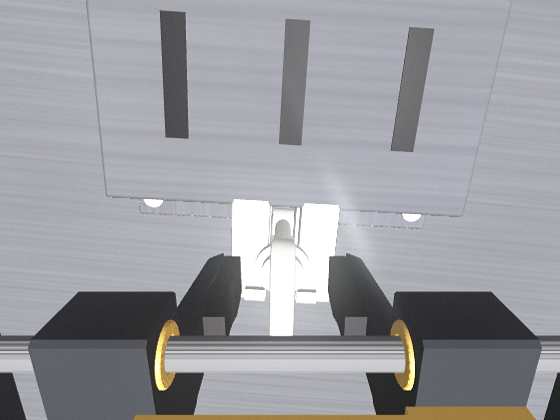

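The blade (column 283) is aligned and centred between the fingers, so I'll close.

Emit:
play_rows(plan="0 0 0 0 0;0 0 0 0 0;0 0 0 0 0;0 0 0 0 0;0 0 0 0 0")

```text
t: 14.48
tcp_pos: [508.1, -266.0, 100.5]
eef_rot: [-3.136, -0.159, 0.001]
wrist_force: [-1.2, 5.5, 2.8]
grip_width: 0.111
gripper_force: 30.0
```

Emit:
play_rows(plan="0 0 0 -0.009 -0.3;0 0 0 -0.009 -0.3;0 0 0 -0.009 -0.3;0 0 0 0 0")

```text
t: 14.98
tcp_pos: [507.8, -265.1, 103.2]
eef_rot: [-3.009, -0.89, 0.001]
wrist_force: [-1.9, 9.4, 5.8]
grip_width: 0.11
gripper_force: 30.0
```

Emit:
play_rows(plan="0 0.005 -0.008 -0.012 -0.3;0 0 0 -0.01 -0.3;0 0 0 -0.01 -0.3;0 0 0 -0.009 -0.3;0 0 0 -0.009 -0.3;0 0 0 0 0;0 0 0 0 0")

```text
t: 15.85
tcp_pos: [506.6, -264.2, 107.7]
eef_rot: [-2.44, -1.97, 0.001]
wrist_force: [-6.4, 6.5, 5.9]
grip_width: 0.109
gripper_force: 30.0
```

Emit:
play_rows(plan="0 0 0 -0.006 -0.2;0 0 0 0 0;1 0 0 0 0;1 0 0 0 0;1 0 0 0 0;1 0 0 0 0;1 0 0 0 0;1 0 0 0 0;1 0 0 0 0;1 0 0 0 0")

```text
t: 17.1
tcp_pos: [508.2, -266.1, 108.8]
eef_rot: [-2.338, -2.098, -0.0]
wrist_force: [0.3, -0.2, 0.5]
grip_width: 0.988
gripper_force: 0.0
```

Run:
```python
from h import *
o=get_obs();r=R.from_rotvec(o["eef_rot"]).as_matrix();print(o["t"],o["tcp_pos"],np.degrees(np.arctan2(r[1,1],r[0,1])),o["grip_width"],o["wrist_force"],o["joint_positions"][5])
```

```text
17.1 [ 508.21574961 -266.06401873  108.81761122] -6.186386181758829 0.9884712192734747 [ 0.29095185 -0.21632063  0.5465628 ] -0.5811416353669361
```

Emit:
play_rows(plan="1 -0.03 -0.2 0 0;1 -0.02 -0.1 0 0;1 -0.015 -0.1 0 0;1 -0.015 -0.1 0 0;1 0 0 0 0")

```text
t: 17.73
tcp_pos: [457.1, -268.7, 108.9]
eef_rot: [-2.339, -2.097, 0.0]
wrist_force: [0.1, 1.0, 0.0]
grip_width: 0.996
gripper_force: 0.0
```

Emit:
play_rows(plan="1 -0.015 -0.1 0 0;1 -0.015 -0.1 0 0;1 0 0 0 0")

```text
t: 18.1
tcp_pos: [436.6, -269.4, 108.7]
eef_rot: [-2.338, -2.097, 0.0]
wrist_force: [0.3, 0.8, 0.5]
grip_width: 0.996
gripper_force: 0.0
```

Run:
```python
from h import *
c=camera("scene");print([(f["p"],f["location"],atz(c,f["location"],128)) for f in find_in("scene","nut_grip")[:2]])
o=get_obs();print(o["tcp_pos"],o["wrist_force"])
```

```text
[(0.46, [221.7, 104.3], array([ 477.20819668, -265.0063924 ,  128.        ]))]
[ 437.31781655 -269.58429738  108.8893817 ] [ 0.48200891  0.18754176 -0.7106575 ]
```

Emit:
play_rows(plan="1 -0.015 -0.1 0 0;1 -0.008 -0.05 0 0;1 0 0 0 0;1 0 0 -0.2 0;1 0 0 -0.3 0;1 0 0 -0.3 0;1 0 0 -0.4 0;1 0 0 0 0;1 0 0 0 0;1 0 0 0 0;1 0 0 0 0")

```text
t: 19.58
tcp_pos: [421.8, -269.7, 227.6]
eef_rot: [-2.337, -2.097, 0.0]
wrist_force: [0.7, 0.2, -0.5]
grip_width: 1.003
gripper_force: 0.0
```

Run:
```python
from h import *
ims=[]
for n in("scene","top","wrist"):
    c=camera(n);print(n,[(round(f["p"],2),f["location"],atz(c,f["location"],45).round(0)) for f in find_in(n,"nut_grip")[:2]],[(round(f["p"],2),f["location"]) for f in find_in(n,"bolt")[:1]])
    if n=="scene":
        a=c["pixels"]
        gg=cv2.cvtColor(a,cv2.COLOR_RGB2GRAY);x0,y0,x1,y1=255,228,350,318
        k,_,st,ce=cv2.connectedComponentsWithStats((gg[y0:y1,x0:x1]<90).astype(np.uint8))
        for i in range(1,k):
            if 50<st[i,4]<500: print((ce[i]+[x0,y0]).round(1),st[i,4])
    if n=="wrist": w=c["pixels"]
cv2.imwrite("pics/f.png",np.hstack([w,cv2.resize(a[60:270,150:270],None,fx=2,fy=2)])[:,:,::-1])
o=get_obs();print(o["t"],o["tcp_pos"],o["wrist_force"])
```

```text
scene [(0.6, [239.8, 114.5], array([ 422., -274.,   45.]))] [(0.76, [239.2, 117.5])]
[277.9 242.3] 197
[294.  261.6] 239
[278.6 289.9] 459
[310.9 278.6] 220
[328.7 299.3] 162
top [(0.47, [411.4, 252.7], array([ 410., -270.,   45.]))] [(0.5, [410.9, 246.8])]
wrist [(0.97, [278.0, 174.3], array([ 416., -269.,   45.]))] []
20.025 [ 422.27985143 -270.15706909  228.81626897] [-0.45349674 -0.88738766 -0.11393943]
```

View pics/f.png

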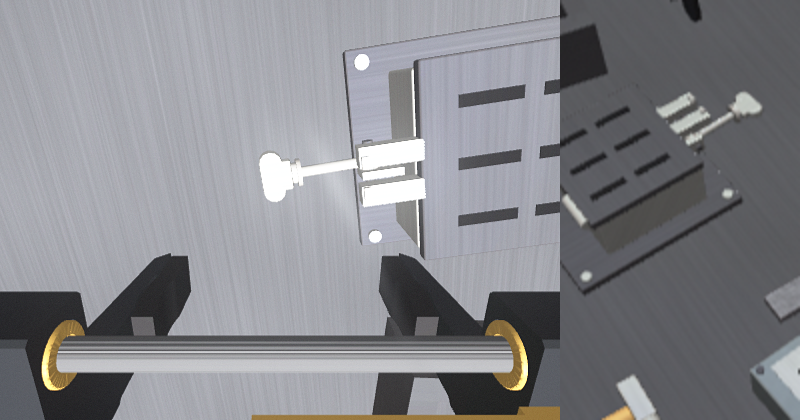

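The bolt lies right over to the outside, with the nut at (272,176) in the wrist picture, about 92 mm from its hinge. The square key is still down, the round key is up, the brush is where it was, and the robot touches nothing. Handing in.

```bash
python3 -c "
from bench import *
print(sign_off())"
```

```text
the job is handed in; nothing more can be done
None
```

I pressed the square key home so it latched and the round key popped up, then loosened the wing nut by about 78° and swung its bolt fully outside; the job is handed in, and no verdict came back.

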